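Make up two desk kits from the office stock

ROBOT

A 6-joint arm with a two-finger parallel gripper is mounted at the origin on the work surface. World frame = base frame: x ahead of the robot, y to its left, z up, the work surface at z = 0. Lengths are in mm, angles in rad, forces in N, time in s.
With the tool pointing down it reaches from about 275 to 850 mm from the base axis. Payload 19 kg.
Tool frame: the origin (TCP) lies midway between the tips of the shut fingers; the grasp point (between the pads) lies 19 mm behind it; z points along the fingers, y is the line along which they close (so a half turn about z gives the same grasp; the last joint's range is limited). The gripper opens to 85 mm and grips with 20 to 120 N. Pads are 22 mm wide; open, the fingers measure 114 mm over their backs; the gripper's body (76 mm by 85 mm) begins 54 mm behind the grasp point. The pads swing forward as they close: fully open they stand 13 mm farther back than shut.
Start: joints at [1.05, 0.15, 1.437, -0, 1.554, -0.134], TCP at [216.907, 532.486, 231.267] pointing down, gripper open.
Joint ranges: [-2.8, 2.8], [-0.68, 2.1], [0.12, 2.68], [-1.39, 4.53], [0.16, 2.79], [-2.81, 2.81]. Speed limits (rad/s): [1.89, 1.89, 2.22, 3.01, 3.01, 3.01].

INTERFACE

Orientations are given as [roll, pitch, yaw] about the fixed x, y, z axes, in that order (R = Rz(yaw) Ry(pitch) Rx(roll)).
In Python, from station import * gives the robot as it stands.
- The arm moves only by the shell command python3 -m pendant 'ROWS'. ROWS is a JSON object of lists of equal length, an entry for each row: "rotation": the turn, a rotation vector about the tool's x, y, z scaled (see below), a list of three; "travel": the shift along the tool's x, y, z scaled (see below), a list of three; "gripper": the opening, from 0 (shut) to 1 (fully open). A call has 1 to 5 rows; each row shifts and turns the commanded pose from where the row before left it, along the tool's axes as they then stand; what a row does not reach is not made up. The controller multiplies each number of a shift by 0.025 m and each number of a turn by 5 degrees. A row lasts 1/10 s, in which the tool goes at most 50 mm and 8.59 degrees, less where a joint would pass 70% of its speed; a pose out of reach is approached as far as the arm can. A call with a number of a shift or a turn outside -1 to 1 is refused whole. A call with a gripper value outside its range is refused whole. The fingers move at their own pace and stop on an object; the grip force is fixed at half the most. Time passes only in rows, so rows that do not move let the fingers close. It gives the time, the measured TCP pose, the force, the opening and the grip force at its end, in the units of the state.
- observe(): the state, without advancing time (a new reading comes with each control period).
- capture(name): name is "scene" or "top"; returns (picture, depth): 400x640x3 uint8, red, green, blue; 400x640 float32, mm along the optical axis (not along the pixel's ray), 0 where there is no reading.
- calibration(name): a dict with "intrinsics" (3x3 intrinsics, pixels), "k1" (the pictures are not rectified: a ray, as slopes to the right and down, at radius r is drawn at 1 + k1 r^2 times it, then the intrinsics apply), "R" (3x3) and "t" (3): a world point X has camera coordinates R X + t. Camera axes: x right, y down, z forward; pixel columns grow to the right and rows downward; lengths in mm; the calibration is good to about 2 mm. A picture is of the moment at which its call begins. calibration takes no time and is no camera call.
- close_job(): hands the job in; it is judged then, once.
Trained networks look in the newest picture that a camera, given by its name, has taken for a name from the list of things; names that differ only in an ending like _2 or _b are one class to them, and where a whole thing is asked for, a point or a joint stands for the part that bears it (a point fixed in the world has none). Each returns a list of dicts, best first, with "conf" (0 to 1); they miss things now and then, are a little off and sometimes report something else, mostly with a low value. They report only what shows in the picture. A call takes as long as a camera call. They do not tell look-alikes from the thing itself.
- spot_in(camera, query): "point" ([x, y, z] in mm, in the coordinates of the camera as it stood for that picture, good to about 4 mm: the middle of the surface that is visible of it).
- cut_out(camera, query): "mask" (400x640 bool, what is visible of it).
- landmark_of(camera, query): "point" ([x, y, z] in mm, in the coordinates of the camera as it stood for that picture, good to about 4 mm: a listed point, or the origin of a listed thing).
The state is a dict: "clock": time; "qpos": joint angles; "joint_velocities": joint speeds; "joint_torque": joint torques, N m; "position": TCP position; "eef_rot": TCP orientation; "contact_force": force on the tool from outside, world axes, zero at the start; "torque": the same for the moment, N m; "finger_gap": opening from 0.0 (shut) to 1.0 (fully open); "grasp_force": force on a finger pad.
Only numpy, scipy, OpenCV 4.12 (cv2) and the standard library are available. Lean on these libraries where they do the work, as an engineer would, in place of code of your own. Each camera call takes 0.05 s, during which the arm holds its last target. There are 200 camera calls.

TASK

Make up the two desk kits from the stationery on the desk. In the three-compartment tray, put the roll of tape in the middle compartment, the rubber stamp in the larger end compartment and the glue stick in the narrow one; in the two-compartment tray, put the stapler in the long compartment and the small low carton of staples in the short one. Set each thing down upright and flat on the tray's floor without dropping or throwing it, and leave the tall carton, the mug and the calculator where they are.

Things in the scene. Friction and masses are not known exactly. Their poses are not given: they have to be found in the camera images.
- mail_tray: Black plastic tray, pale floor, three compartments, fixed, any yaw, 210 by 88 mm (x by y). Origin: centre of underside, z up. Floor 4 mm thick; walls and dividers 4 mm thick, 16 mm high above the desk. Compartments, 80 mm along y, centred on y = 0: narrow end 44 mm long at x = -79 mm; middle 80 mm long at x = -13 mm; larger end 70 mm long at x = +66 mm (x of their centres).
- filing_tray: Black plastic tray, pale floor, two compartments, fixed, any yaw, 222 by 70 mm (x by y). Origin: centre of underside, z up. Floor 4 mm thick; walls and dividers 4 mm thick, 16 mm high above the desk. Compartments, 62 mm along y, centred on y = 0: long one 130 mm at x = -42 mm; short one 80 mm at x = +67 mm (x of their centres). Stapler and carton fit in lengthwise, either way round.
- stapler: Grey desk stapler with a steel base standing on the desk, 110 mm long (its x), base 34 mm wide (y), 47 mm high; the closed upper arm is 30 mm wide, 108 mm long, between 26 and 45 mm above the underside: grip it across y in the middle. Origin at the centre of the underside, z up. About 0.16 kg.
- small_carton: Small low carton of staples, cardboard with paper bands, closed and rigid, 60 mm (x) by 36 mm (y) by 32 mm high. Origin at the centre of the underside, z up. About 0.1 kg.
- tall_carton: Tall carton that stays in stock, cardboard with paper bands, 60 mm (x) by 50 mm (y) by 66 mm high, twice as high as the small carton. Origin at the centre of the underside, z up. It stands among the stock and must be left alone.
- glue_stick: Glue stick standing upright: plain cylinder 27 mm in diameter, 82 mm high, white with a grey cap. Origin at the centre of the underside, z up the axis. About 0.04 kg.
- stamp: Rubber stamp standing upright: black round foot 48 mm in diameter and 18 mm high, and on it a round upright wooden handle 26 mm in diameter from 24 to 68 mm above the underside; 74 mm high in all. Origin at the centre of the underside, z up the axis. About 0.09 kg.
- tape_roll: Roll of brown packing tape lying flat, its hole upright: 56 mm outer diameter, hole 38 mm, 38 mm high. Origin at the centre of the underside, z up the axis. About 0.08 kg.
- mug: White mug, 76 mm across, 90 mm high, handle towards its y. Origin at the centre of the underside. Bystander at the far side of the desk, to be left alone.
- calculator: Grey desk calculator lying flat, 95 mm (x) by 125 mm (y) by 21 mm high with its keys. Origin at the centre of the underside. Bystander at the far side of the desk, to be left alone.
Things that resemble listed ones, but are neither listed nor needed, are in the scene too. What is shaped like the glue_stick but orange is not meant. Leave any blue look-alike of the filing_tray alone.

How it is judged:
By the outcome, as a careful person would: the job done as asked, in the order asked, and still so for the second after the job is handed in, with the robot touching nothing.
It also fails if it takes over 144 s, if anything falls off the work surface, if the arm or the gripper's body presses on something with over 40 N, if the wrist force passes 120 N, or if a joint passes its speed limit or range.

## Working session

There is one attempt and no reset: what is moved stays moved. The work goes in short steps, Python scripts to look and compute and a shell command to move; the robot and the scene stay as the last step left them, time stands still between calls to the robot, and variables do not carry over. Pictures are saved under pics/ and viewed, at most 14 in all, crops included, and the job is handed in when it is done.

```bash
ls; mkdir -p pics; python3 - <<'E'
from station import *
import cv2,numpy as np
for n in("scene","top"):
    p,d=capture(n); cv2.imwrite(f"pics/{n}0.png",p[:,:,::-1]); c=calibration(n)
    R=np.array(c["R"]);t=np.array(c["t"]);print(n,c["intrinsics"],c["k1"],(-R.T@t).round(),R.round(2).tolist())
    for q in "mail_tray filing_tray stapler small_carton tall_carton glue_stick stamp tape_roll mug calculator".split():
        for o in landmark_of(n,q): print(q,round(o["conf"],2),(R.T@(np.array(o["point"])-t)).round(0))
print(observe())
E
```

```text
pics
scene [[400.68068909   0.         322.61330033]
 [  0.         400.68068909 196.36376459]
 [  0.           0.           1.        ]] 0.02395540552618199 [1214. -105.  882.] [[0.02, 1.0, 0.0], [0.79, -0.02, -0.61], [-0.61, 0.02, -0.79]]
mail_tray 0.82 [487. 347.  -4.]
mail_tray 0.55 [ 433. -118.    2.]
filing_tray 0.91 [ 615. -562.    1.]
filing_tray 0.59 [ 524. -354.   -1.]
stapler 0.58 [ 615. -136.   -1.]
small_carton 0.84 [ 435. -113.   -1.]
tall_carton 0.77 [609.  -4.  -4.]
tall_carton 0.3 [ 434. -112.    1.]
glue_stick 0.48 [365.  59.  -2.]
stamp 0.66 [626. 132.  -1.]
stamp 0.49 [434.  11.  -3.]
tape_roll 0.78 [442. 133.   1.]
mug 0.86 [ 755. -118.    3.]
calculator 0.93 [756. 118.   2.]
top [[390.66117507   0.         325.81581313]
 [  0.         390.66117507 202.04706624]
 [  0.           0.           1.        ]] 0.0033995175519135256 [ 456. -109. 1057.] [[0.0, -1.0, -0.02], [-1.0, -0.0, -0.09], [0.09, 0.02, -1.0]]
mail_tray 0.68 [491. 352.  -1.]
filing_tray 0.86 [ 530. -353.   -3.]
filing_tray 0.84 [ 611. -566.    1.]
stapler 0.91 [ 608. -134.   -7.]
stapler 0.49 [ 532. 
[... 234 characters left out ...]
-2.]
{'clock': 1.1, 'qpos': array([ 1.05000139e+00,  1.50480928e-01,  1.43740363e+00,  1.50129584e-06,
        1.55378486e+00, -1.34000160e-01]), 'joint_velocities': array([-0.00047633, -0.00140221,  0.0011581 ,  0.00117375, -0.00053132,
        0.00033301]), 'joint_torque': array([-3.03220673e-03, -7.12803125e+01, -5.71065903e+01, -4.21403975e-04,
        1.23779166e-03,  6.70189979e-05]), 'position': array([216.90644997, 532.48871749, 231.27562246]), 'eef_rot': array([-3.14151678e+00, -1.17435119e-05,  2.75479785e+00]), 'contact_force': array([ 0.72464483, -0.02589878,  0.02747433]), 'torque': array([0.00205902, 0.0365608 , 0.01601219]), 'grasp_force': 0.0, 'finger_gap': 1.000175669487658}
```

View pics/scene0.png

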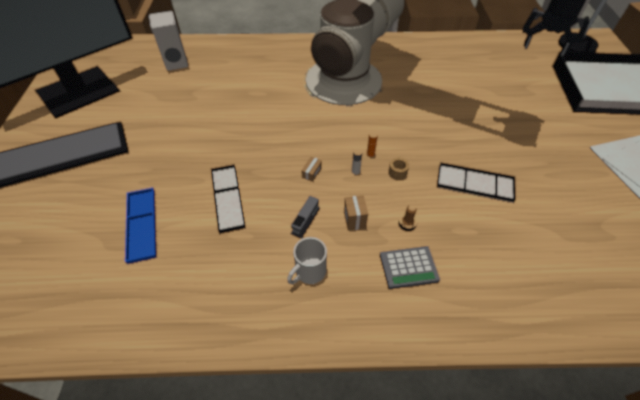

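View pics/top0.png

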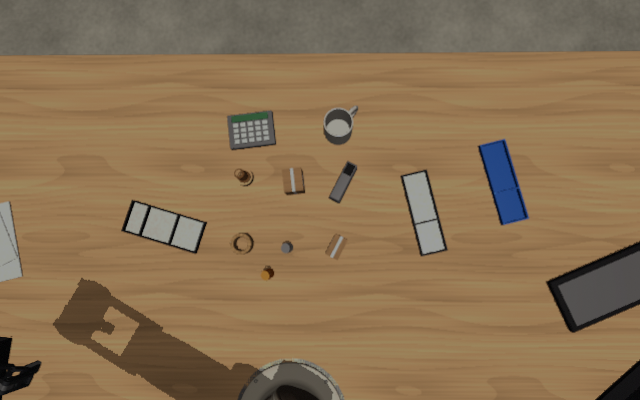

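Top picture: black filing tray at (424,213), with its long compartment up at (418,195) and its short one at (428,237). The blue look-alike is at (503,182). The mail tray is at (165,227), narrow end left (138,218), larger end right (187,233). Glue candidates: the grey cap at (287,247) is the one meant, and the orange one at (267,273) is not. Small carton is at (337,246) and tall carton at (293,180). I'll measure next and make one crop.

```bash
cat > h.py <<'E'
from station import *
import cv2,numpy as np
def world(n,px,z):
    c=calibration(n);K=np.array(c["intrinsics"]);R=np.array(c["R"]);t=np.array(c["t"])
    px=np.atleast_2d(px).astype(float);u=(px-K[:2,2])/K[0,0];s=u.copy()
    for _ in range(5): s=u/(1+c["k1"]*(s**2).sum(1,keepdims=True))
    d=np.c_[s,np.ones(len(s))]@R;o=-R.T@t
    return o+d*((z-o[2])/d[:,2])[:,None]
def rect(W):
    (c,s,a)=cv2.minAreaRect(W[:,:2].astype(np.float32))
    if s[0]<s[1]: s=s[::-1];a+=90
    return np.round(c,1),np.round(s,1),round((a+90)%180-90,1)  # long-axis yaw deg
E
python3 - <<'E'
from h import *
for n in("top","scene"):
    p,d=capture(n)
    if n=="top":
        a=cv2.resize(p[150:290,225:365],None,fx=4,fy=4,interpolation=2); cv2.imwrite("pics/crop.png",a[:,:,::-1])
    for q,z in dict(mail_tray=16,filing_tray=16,stapler=45,small_carton=32,tall_carton=66,glue_stick=82,stamp=18,tape_roll=38).items():
        for o in cut_out(n,q):
            m=o["mask"]; ys,xs=np.nonzero(m)
            if len(xs)<10: continue
            h=d[m]; cc=calibration(n);R=np.array(cc["R"])
            W=world(n,np.c_[xs,ys],z)
            # true-depth points
            K=np.array(cc["intrinsics"]);P=np.c_[(xs-K[0,2])/K[0,0],(ys-K[1,2])/K[1,1],np.ones(len(xs))]*h[:,None]
            G=(P-np.array(cc["t"]))@R; ok=h>0;G=G[ok]; T=G[G[:,2]>z-8]
            print(n,q,round(o["conf"],2),len(xs),"px",xs.mean().round(),ys.mean().round(),"plane",*rect(W),"| z95",np.percentile(G[:,2],95).round(), "top", *(rect(T) if len(T)>4 else ()), T[:,:2].mean(0).round(1))
E
```

```text
top mail_tray 0.57 2607 px 164.0 227.0 plane [489.6 346.4] [215.2  92.1] 73.1 | z95 16.0 top [488.3 349.8] [212.8  88. ] 73.4 [488.8 351.7]
top filing_tray 0.67 2702 px 163.0 227.0 plane [487.3 346.7] [218.   94.4] 73.2 | z95 16.0 top [488.3 349.9] [213.   88.2] 73.5 [489.1 354.6]
top filing_tray 0.62 2381 px 503.0 183.0 plane [ 609.4 -558.6] [222.7  80.5] 14.1 | z95 16.0 top [ 610.1 -561.5] [222.1  75.3] 14.9 [ 606.2 -562.6]
top filing_tray 0.61 2294 px 423.0 213.0 plane [ 526.9 -346.8] [221.7  75.5] 12.6 | z95 16.0 top [ 527.1 -348.6] [221.8  71.3] 13.3 [ 524.6 -349.5]
top stapler 0.77 573 px 342.0 182.0 plane [ 604.1 -132.5] [113.1  35.2] -26.5 | z95 48.0 top [ 607.2 -132.8] [106.6  30. ] -27.0 [ 606.6 -132.8]
top small_carton 0.82 344 px 336.0 248.0 plane [ 434.7 -116. ] [61.6 38.3] -26.8 | z95 34.0 top [ 435.2 -115.1] [59.4 36.2] -26.8 [ 435.  -115.6]
top small_carton 0.71 2517 px 164.0 227.0 plane [487.8 340.3] [211.3  86.5] 73.2 | z95 16.0 top [nan nan]
top small_carton 0.18 1650 px 251.0 131.0 plane [746.4 113.7] [124.9 101.6] -83.0 | z95 22.0 top [750.3 122.5] [56.3 46.3] -1
[... 1862 characters left out ...]
 371.0 146.0 plane [417.1  51.4] [76.4 24.6] -10.9 | z95 75.0 top [377.3  59.4] [20.3  6.5] 78.7 [377.   58.8]
scene glue_stick 0.54 197 px 356.0 164.0 plane [480.9   4.1] [76.8 25.8] -7.4 | z95 76.0 top [445.6   7.7] [20.3  6.5] 75.2 [445.4   8.4]
scene stamp 0.56 231 px 407.0 220.0 plane [626.2 135.1] [73.  41.7] -31.8 | z95 69.0 top [635.8 129.1] [39.4 25.5] 66.5 [635.4 128.2]
scene tape_roll 0.65 373 px 398.0 169.0 plane [462.1 127.2] [84.2 54.1] -17.3 | z95 39.0 top [446.6 132.9] [54.9 52.6] -33.1 [448.2 131.9]
scene tape_roll 0.65 1714 px 227.0 199.0 plane [ 552.  -344.1] [224.7  69.9] 13.3 | z95 16.0 top [nan nan]<stdin>:15: RuntimeWarning: Mean of empty slice.
  ret = um.true_divide(
```

View pics/crop.png

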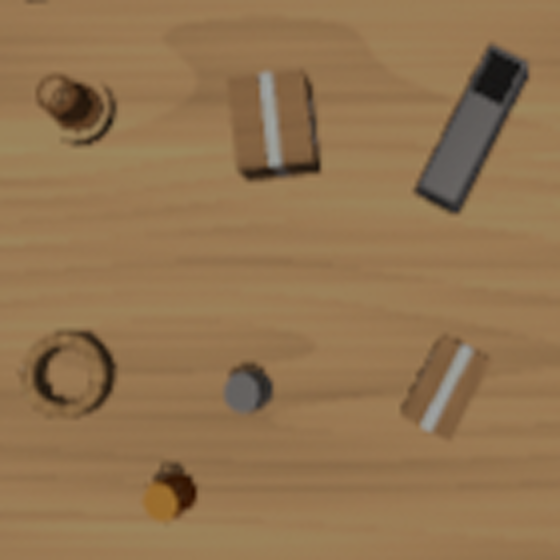

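Crop: the grey-capped glue stick is at (245,390) and the orange look-alike at (165,500). The small low carton is at (445,385) and the tall one at (272,122). For the mail tray work I want tool yaw 73.4°, so the fingers close along the tray's y. Currently 157.8°, so the turn is about +84.4° around tool z.

```bash
cat >> h.py <<'E'
def go(x,y,z,yaw=None):
    s=observe();p=s["position"];w=s["eef_rot"][2];d=np.array([x,y,z])-p
    c,si=np.cos(w),np.sin(w)
    u=np.array([d[0]*c+d[1]*si,d[0]*si-d[1]*c,-d[2]])/25
    print("t",round(s["clock"],2),"pos",p.round(1),"yaw",np.degrees(w).round(1),"rp",np.degrees(s["eef_rot"][:2]).round(1),"units tool xyz",u.round(2),"" if yaw is None else "rot z units %.2f"%(((np.degrees(w)-yaw+180)%360-180)/5),"gap",s["finger_gap"].round(2),"F",s["contact_force"].round(1))
E
Z='[0,0,1]'
python3 -m pendant '{"rotation":[[0,0,1],[0,0,1],[0,0,1],[0,0,1],[0,0,1]],"travel":[[0,0,0.25],[0,0,0.25],[0,0,0.25],[0,0,0.25],[0,0,0.25]],"gripper":[1,1,1,1,1]}'
python3 -m pendant '{"rotation":[[0,0,1],[0,0,1],[0,0,1],[0,0,1],[0,0,1]],"travel":[[0,0,0.25],[0,0,0.25],[0,0,0.25],[0,0,0.25],[0,0,0.25]],"gripper":[1,1,1,1,1]}'
python3 -m pendant '{"rotation":[[0,0,1],[0,0,1],[0,0,1],[0,0,1],[0,0,1]],"travel":[[0,0,0.25],[0,0,0.25],[0,0,0.25],[0,0,0.25],[0,0,0.25]],"gripper":[1,1,1,1,1]}'
python3 -m pendant '{"rotation":[[0,0,1],[0,0,0.88],[0,0,0]],"travel":[[0,0,0],[0,0,0],[0,0,0]],"gripper":[1,1,1]}'
python3 -c "
from h import *
go(444.5,133,130,73.4)"
```

```text
clock: 2.5
position: [216.9, 532.5, 199.7]
eef_rot: [-3.141, 0.0, 2.315]
contact_force: [0.4, 0.5, -0.2]
finger_gap: 0.996
grasp_force: 0.0
clock: 3.0
position: [216.9, 532.5, 168.5]
eef_rot: [-3.142, 0.0, 1.879]
contact_force: [-0.1, 0.0, 1.0]
finger_gap: 0.994
grasp_force: 0.0
clock: 3.5
position: [216.9, 532.5, 137.3]
eef_rot: [3.142, 0.0, 1.442]
contact_force: [-0.1, -0.5, 0.4]
finger_gap: 0.996
grasp_force: 0.0
clock: 3.8
position: [216.9, 532.5, 137.5]
eef_rot: [-3.142, 0.0, 1.28]
contact_force: [0.8, 0.5, 0.7]
finger_gap: 1.002
grasp_force: 0.0Traceback (most recent call last):
  File "<string>", line 3, in <module>
    go(444.5,133,130,73.4)
    ~~^^^^^^^^^^^^^^^^^^^^
  File "h.py", line 17, in go
    print("t",round(s["clock"],2),"pos",p.round(1),"yaw",np.degrees(w).round(1),"rp",np.degrees(s["eef_rot"][:2]).round(1),"units tool xyz",u.round(2),"" if yaw is None else "rot z units %.2f"%(((np.degrees(w)-yaw+180)%360-180)/5),"gap",s["finger_gap"].round(2),"F",s["contact_force"].round(1))
                                                                                                                                                                                                                                             ^^^^^^^^^^^^^^^^^^^^^
AttributeError: 'float' object has no attribute 'round'
```

```bash
sed -i 's/s\["finger_gap"\].round(2)/round(s["finger_gap"],2)/' h.py
python3 -m pendant '{"rotation":[[0,0,0],[0,0,0],[0,0,0],[0,0,0],[0,0,0]],"travel":[[-0.9,0.95,0],[-0.9,0.95,0],[-0.9,0.95,0],[-0.9,0.95,0],[-0.9,0.95,0]],"gripper":[1,1,1,1,1]}' >/dev/null
python3 -m pendant '{"rotation":[[0,0,0],[0,0,0],[0,0,0],[0,0,0],[0,0,0]],"travel":[[-0.9,0.95,0],[-0.9,0.95,0],[-0.9,0.95,0],[-0.9,0.95,0],[-0.9,0.95,0]],"gripper":[1,1,1,1,1]}' >/dev/null
python3 -m pendant '{"rotation":[[0,0,0],[0,0,0],[0,0,0],[0,0,0],[0,0,0]],"travel":[[-0.9,0.95,0.2],[-0.9,0.95,0.2],[-0.9,0.95,0.2],[-0.9,0.95,0.2],[0,0,0]],"gripper":[1,1,1,1,1]}'
python3 -c "
from h import *
go(444.5,133,15,73.4)
p,d=capture('scene');cv2.imwrite('pics/a.png',cv2.resize(p[90:240,300:500],None,fx=4,fy=4,interpolation=2)[:,:,::-1])"
```

```text
clock: 5.3
position: [447.0, 133.1, 117.0]
eef_rot: [-3.141, 0.001, 1.281]
contact_force: [0.5, -0.4, 0.3]
finger_gap: 0.994
grasp_force: 0.0
t 5.3 pos [447.  133.1 117. ] yaw 73.4 rp [-1.8e+02  1.0e-01] units tool xyz [-0.03 -0.09  4.08] rot z units 0.00 gap 0.99 F [ 0.5 -0.4  0.3]
```

View pics/a.png

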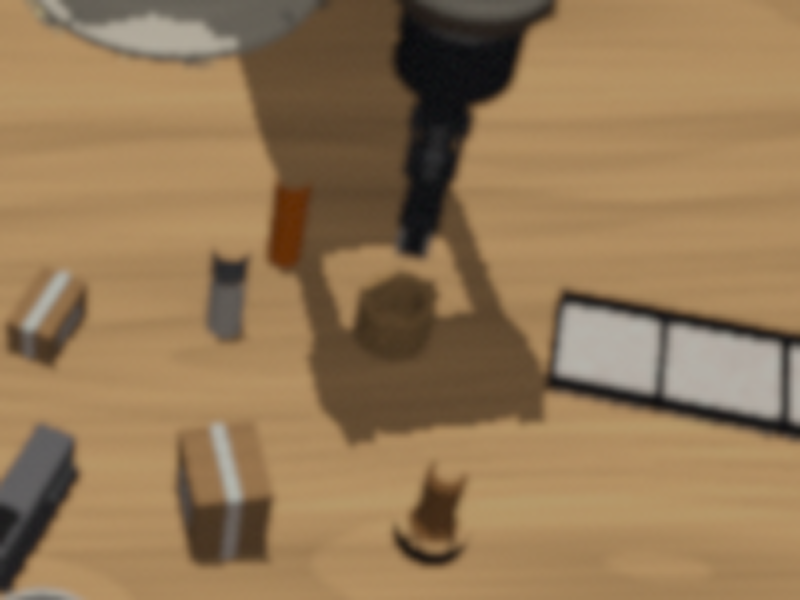

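The gripper is lined up over the roll at crop (397,310). Going down to TCP z≈10 to grip the upper part of the roll, so the fingertips stay above the tray walls when it's placed.

```bash
python3 -m pendant '{"rotation":[[0,0,0],[0,0,0],[0,0,0],[0,0,0],[0,0,0]],"travel":[[-0.03,-0.09,0.9],[0,0,0.9],[0,0,0.9],[0,0,0.9],[0,0,0.68]],"gripper":[1,1,1,1,1]}' 
python3 -m pendant '{"rotation":[[0,0,0],[0,0,0],[0,0,0],[0,0,0],[0,0,0]],"travel":[[0,0,0],[0,0,0],[0,0,0],[0,0,0],[0,0,0]],"gripper":[0.4,0.4,0.4,0.4,0.4]}' 
python3 -m pendant '{"rotation":[[0,0,0],[0,0,0],[0,0,0]],"travel":[[0,0,0],[0,0,0],[0,0,0]],"gripper":[0.4,0.4,0.4]}'
```

```text
clock: 5.85
position: [442.7, 136.5, 9.5]
eef_rot: [-3.141, 0.0, 1.284]
contact_force: [0.2, 0.6, 0.5]
finger_gap: 1.001
grasp_force: 0.0
clock: 6.35
position: [444.0, 136.1, 11.9]
eef_rot: [3.14, -0.001, 1.282]
contact_force: [-2.8, 1.8, 8.6]
finger_gap: 0.633
grasp_force: 64.1
clock: 6.65
position: [444.0, 136.1, 11.9]
eef_rot: [3.14, -0.001, 1.282]
contact_force: [-1.9, 1.4, 8.3]
finger_gap: 0.637
grasp_force: 64.1
```

```bash
python3 -m pendant '{"rotation":[[0,0,0],[0,0,0],[0,0,0],[0,0,0],[0,0,0]],"travel":[[0,0,-0.3],[0,0,-0.6],[0,0,-0.6],[0,0,-0.6],[0,0,0]],"gripper":[0.4,0.4,0.4,0.4,0.4]}' 
python3 -c "
from h import *
go(493,362,65,73.4)"
```

```text
clock: 7.15
position: [444.6, 135.9, 65.5]
eef_rot: [3.138, -0.001, 1.282]
contact_force: [0.3, -0.0, -0.3]
finger_gap: 0.634
grasp_force: 63.4
t 7.15 pos [444.6 135.9  65.5] yaw 73.5 rp [ 1.798e+02 -1.000e-01] units tool xyz [ 9.22 -0.72  0.02] rot z units 0.01 gap 0.63 F [ 0.3 -0.  -0.3]
```

```bash
python3 -m pendant '{"rotation":[[0,0,0],[0,0,0],[0,0,0],[0,0,0],[0,0,0]],"travel":[[0.5,-0.07,0],[0.9,-0.07,0],[0.9,-0.07,0],[0.9,-0.07,0],[0.9,-0.07,0]],"gripper":[0.4,0.4,0.4,0.4,0.4]}' >/dev/null
python3 -m pendant '{"rotation":[[0,0,0],[0,0,0],[0,0,0],[0,0,0],[0,0,0]],"travel":[[0.9,-0.07,0],[0.9,-0.07,0],[0.9,-0.07,0],[0.9,-0.07,0],[0.9,-0.07,0]],"gripper":[0.4,0.4,0.4,0.4,0.4]}' >/dev/null
python3 -m pendant '{"rotation":[[0,0,0],[0,0,0],[0,0,0],[0,0,0]],"travel":[[0.4,-0.02,0],[0.2,0,0],[0,0,0],[0,0,0]],"gripper":[0.4,0.4,0.4,0.4]}' >/dev/null
python3 -c "
from h import *
go(493,362,16,73.4)
for n,a in(('top',(190,270,110,240)),('scene',(130,230,410,540))):
    p,d=capture(n);cv2.imwrite(f'pics/b{n}.png',cv2.resize(p[a[0]:a[1],a[2]:a[3]],None,fx=4,fy=4,interpolation=2)[:,:,::-1])
a=cv2.imread('pics/btop.png');b=cv2.imread('pics/bscene.png');cv2.imwrite('pics/b.png',np.vstack([a,b])[:600] if 0 else np.hstack([cv2.resize(a,(400,246)),cv2.resize(b,(400,308))[:246]]))"
```

```text
t 8.55 pos [491.6 360.7  62.8] yaw 73.4 rp [-180.    0.] units tool xyz [0.07 0.04 1.87] rot z units 0.00 gap 0.64 F [ 0.8 -0.1 -0.6]
```

View pics/b.png

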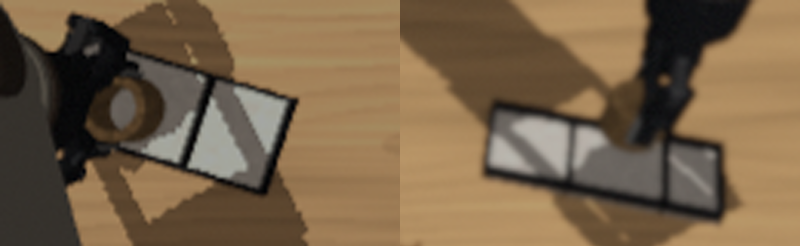

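The tape (left panel, (125,110)) allows for parallax to sit over the middle compartment. Lowering.

```bash
python3 -m pendant '{"rotation":[[0,0,0],[0,0,0],[0,0,0],[0,0,0],[0,0,0]],"travel":[[0.07,0.04,0.5],[0,0,0.5],[0,0,0.4],[0,0,0.25],[0,0,0.1]],"gripper":[0.4,0.4,0.4,0.4,0.4]}'
python3 -m pendant '{"rotation":[[0,0,0],[0,0,0],[0,0,0]],"travel":[[0,0,0.08],[0,0,0.05],[0,0,0]],"gripper":[0.4,0.4,0.4]}'
```

```text
clock: 9.15
position: [492.8, 362.4, 18.1]
eef_rot: [-3.141, 0.001, 1.282]
contact_force: [-0.9, -0.2, -0.4]
finger_gap: 0.637
grasp_force: 63.4
clock: 9.45
position: [493.3, 362.7, 16.2]
eef_rot: [3.141, -0.0, 1.282]
contact_force: [0.2, 0.0, -0.8]
finger_gap: 0.633
grasp_force: 63.5
```

```bash
python3 -m pendant '{"rotation":[[0,0,0],[0,0,0]],"travel":[[0,0,0.06],[0,0,0]],"gripper":[0.4,0.4]}'
python3 -m pendant '{"rotation":[[0,0,0],[0,0,0]],"travel":[[0,0,0.05],[0,0,0]],"gripper":[0.4,0.4]}'
```

```text
clock: 9.65
position: [493.4, 362.8, 15.9]
eef_rot: [3.141, -0.001, 1.282]
contact_force: [-5.8, -3.3, 15.4]
finger_gap: 0.634
grasp_force: 64.9
clock: 9.85
position: [493.5, 362.9, 15.9]
eef_rot: [3.14, -0.001, 1.282]
contact_force: [-12.7, -8.2, 32.0]
finger_gap: 0.64
grasp_force: 66.5
```

```bash
python3 -m pendant '{"rotation":[[0,0,0],[0,0,0],[0,0,0],[0,0,0],[0,0,0]],"travel":[[0,0,-0.09],[0,0,0],[0,0,0],[0,0,0],[0,0,0]],"gripper":[0.4,0.7,0.75,0.8,0.8]}'
python3 -m pendant '{"rotation":[[0,0,0],[0,0,0],[0,0,0],[0,0,0],[0,0,0]],"travel":[[0,0,-0.4],[0,0,-0.8],[0,0,-1],[0,0,-1],[0,0,-0.6]],"gripper":[0.8,0.8,0.8,0.8,0.8]}'
python3 -c "
from h import *
go(623,133,115,73.4)"
```

```text
clock: 10.35
position: [493.1, 362.6, 15.3]
eef_rot: [-3.141, 0.0, 1.282]
contact_force: [0.4, -0.1, -0.2]
finger_gap: 0.801
grasp_force: 0.0
clock: 10.85
position: [493.7, 363.0, 113.2]
eef_rot: [3.14, -0.002, 1.282]
contact_force: [-0.3, 1.0, -0.4]
finger_gap: 0.799
grasp_force: 0.0
t 10.85 pos [493.7 363.  113.2] yaw 73.4 rp [ 1.799e+02 -1.000e-01] units tool xyz [-7.34  7.58 -0.07] rot z units 0.01 gap 0.8 F [-0.3  1.  -0.4]
```

```bash
python3 -m pendant '{"rotation":[[0,0,0],[0,0,0],[0,0,0],[0,0,0],[0,0,0]],"travel":[[-0.7,0.7,-0.1],[-0.9,0.92,0],[-0.9,0.92,0],[-0.9,0.92,0],[-0.9,0.92,0]],"gripper":[0.8,0.8,0.8,0.8,0.8]}' >/dev/null
python3 -m pendant '{"rotation":[[0,0,0],[0,0,0]],"travel":[[-0.3,0.3,0],[0,0,0]],"gripper":[0.8,0.8]}' >/dev/null
cat >> h.py <<'E'
def depthpts(n,d,box):
    c=calibration(n);K=np.array(c["intrinsics"])
    ys,xs=np.mgrid[box[0]:box[1],box[2]:box[3]];ys=ys.ravel();xs=xs.ravel();h=d[ys,xs]
    P=np.c_[(xs-K[0,2])/K[0,0],(ys-K[1,2])/K[1,1],np.ones(len(xs))];r=(P[:,:2]**2).sum(1);P[:,:2]/=(1+c["k1"]*r)[:,None]
    return (P*h[:,None]-np.array(c["t"]))@np.array(c["R"])
E
python3 - <<'E'
from h import *
def rep(n,G,lo,hi,nm):
    T=G[(G[:,2]>lo)&(G[:,2]<hi)]
    if len(T)>2:
        c,r=cv2.minEnclosingCircle(T[:,:2].astype(np.float32));print(n,nm,len(T),"mean",T.mean(0).round(1),"circ",np.round(c,1),round(r,1),"bbox",T.min(0).round(),T.max(0).round())
p,d=capture("top")
G=depthpts("top",d,(160,195,228,262));rep("top",G,60,90,"stamp top");rep("top",G,10,25,"foot")
rep("top",depthpts("top",d,(237,257,277,297)),70,95,"glue")
rep("top",depthpts("top",d,(200,255,110,200)),28,60,"tape in tray")
p,d=capture("scene")
G=depthpts("scene",d,(200,235,395,420));rep("scene",G,60,90,"stamp top");rep("scene",G,10,25,"foot")
rep("scene",depthpts("scene",d,(145,180,348,363)),70,95,"glue")
rep("scene",depthpts("scene",d,(140,220,420,530)),28,60,"tape in tray")
go(623,133,115)
E
```

```text
top stamp top 46 mean [621.7 131.9  69.2] circ [623.2 134.2] 12.8 bbox [611. 122.  60.] [635. 146.  76.]
top foot 56 mean [620.1 127.8  18.5] circ [621.8 131.3] 21.1 bbox [601. 112.  11.] [638. 151.  25.]
top glue 4 mean [434.    6.1  72.7] circ [434.6  10.2] 12.4 bbox [423.   2.  70.] [446.  15.  79.]
top tape in tray 110 mean [489.6 377.6  39.5] circ [491.7 366.5] 26.5 bbox [465. 361.  29.] [518. 388.  44.]
scene stamp top 54 mean [632.  129.3  68. ] circ [627.5 131.6] 12.6 bbox [616. 119.  60.] [639. 144.  75.]
scene foot 78 mean [637.1 127.6  18.1] circ [631.8 130.8] 21.1 bbox [614. 110.  10.] [652. 150.  25.]
scene glue 23 mean [445.4  10.   76.2] circ [441.2  10.1] 11.4 bbox [440.  -1.  71.] [450.  21.  82.]
scene tape in tray 237 mean [496.8 358.6  37.9] circ [494.8 359.3] 29.0 bbox [468. 332.  28.] [524. 387.  45.]
t 11.65 pos [572.2 219.7 113. ] yaw 73.4 rp [-180.   -0.] units tool xyz [-2.74  2.94 -0.08]  gap 0.8 F [0.3 0.4 0. ]
```

```bash
python3 -m pendant '{"rotation":[[0,0,0],[0,0,0],[0,0,0],[0,0,0],[0,0,0]],"travel":[[-0.7,0.75,0],[-0.8,0.85,0],[-0.8,0.85,0],[-0.44,0.55,0],[0,0,0]],"gripper":[0.8,0.8,0.8,0.8,0.8]}' 
python3 -c "
from h import *
go(624.5,133,30,73.4)"
```

```text
clock: 12.15
position: [625.6, 131.5, 112.9]
eef_rot: [-3.142, 0.0, 1.281]
contact_force: [-0.1, -0.7, 0.1]
finger_gap: 0.798
grasp_force: 0.0
t 12.15 pos [625.6 131.5 112.9] yaw 73.4 rp [-180.    0.] units tool xyz [ 0.05 -0.06  3.31] rot z units -0.00 gap 0.8 F [-0.1 -0.7  0.1]
```

```bash
python3 -m pendant '{"rotation":[[0,0,0],[0,0,0],[0,0,0],[0,0,0],[0,0,0]],"travel":[[0.05,-0.06,0.7],[0,0,0.9],[0,0,0.9],[0,0,0.6],[0,0,0.2]],"gripper":[0.8,0.8,0.8,0.8,0.8]}' 
python3 -m pendant '{"rotation":[[0,0,0],[0,0,0],[0,0,0],[0,0,0],[0,0,0]],"travel":[[0,0,0],[0,0,0],[0,0,0],[0,0,0],[0,0,0]],"gripper":[0.5,0.4,0.3,0.1,0.1]}' 
python3 -m pendant '{"rotation":[[0,0,0],[0,0,0],[0,0,0]],"travel":[[0,0,0],[0,0,0],[0,0,0]],"gripper":[0.1,0.1,0.1]}'
```

```text
clock: 12.65
position: [622.8, 134.6, 29.0]
eef_rot: [-3.139, 0.001, 1.283]
contact_force: [-0.6, -0.2, 0.1]
finger_gap: 0.801
grasp_force: 0.0
clock: 13.15
position: [624.5, 133.8, 31.8]
eef_rot: [3.14, -0.001, 1.282]
contact_force: [-0.1, 0.5, 6.5]
finger_gap: 0.29
grasp_force: 58.8
clock: 13.45
position: [624.5, 133.8, 31.8]
eef_rot: [3.14, -0.001, 1.282]
contact_force: [-0.5, -0.1, 7.4]
finger_gap: 0.287
grasp_force: 58.8
```

```bash
python3 -m pendant '{"rotation":[[0,0,0],[0,0,0],[0,0,0],[0,0,0],[0,0,0]],"travel":[[0,0,-0.2],[0,0,-0.6],[0,0,-0.8],[0,0,-0.6],[0,0,0]],"gripper":[0.1,0.1,0.1,0.1,0.1]}' 
python3 -c "
from h import *
go(470.5,286,85,73.4)"
```

```text
clock: 13.95
position: [625.0, 133.8, 88.6]
eef_rot: [3.138, -0.001, 1.282]
contact_force: [0.4, 0.1, -1.3]
finger_gap: 0.292
grasp_force: 59.0
t 13.95 pos [625.  133.8  88.6] yaw 73.4 rp [ 1.798e+02 -1.000e-01] units tool xyz [ 4.07 -7.66  0.15] rot z units 0.01 gap 0.29 F [ 0.4  0.1 -1.3]
```

```bash
python3 -m pendant '{"rotation":[[0,0,0],[0,0,0],[0,0,0],[0,0,0],[0,0,0]],"travel":[[0.27,-0.5,0],[0.45,-0.85,0],[0.45,-0.85,0],[0.45,-0.85,0],[0.45,-0.85,0]],"gripper":[0.1,0.1,0.1,0.1,0.1]}' >/dev/null
python3 -m pendant '{"rotation":[[0,0,0],[0,0,0],[0,0,0],[0,0,0],[0,0,0]],"travel":[[0.45,-0.85,0],[0.45,-0.85,0],[0.45,-0.85,0],[0.42,-0.8,0],[0.23,-0.41,0]],"gripper":[0.1,0.1,0.1,0.1,0.1]}' >/dev/null
python3 -m pendant '{"rotation":[[0,0,0],[0,0,0]],"travel":[[0,0,0],[0,0,0]],"gripper":[0.1,0.1]}'
python3 -c "
from h import *
go(470.5,286,37,73.4)
p,d=capture('top');T=depthpts('top',d,(195,265,150,230));
T=T[(T[:,2]>45)&(T[:,2]<80)];print(len(T),T.mean(0))
cv2.imwrite('pics/c.png',cv2.resize(p[180:280,100:240],None,fx=4,fy=4,interpolation=2)[:,:,::-1])"
```

```text
clock: 15.15
position: [469.3, 285.6, 85.3]
eef_rot: [-3.141, 0.0, 1.282]
contact_force: [-0.5, 0.7, -0.8]
finger_gap: 0.286
grasp_force: 59.0
t 15.15 pos [469.3 285.6  85.3] yaw 73.5 rp [-180.    0.] units tool xyz [0.03 0.04 1.93] rot z units 0.01 gap 0.29 F [-0.5  0.7 -0.8]
89 [466.34505914 273.63148088  68.39113576]
```

View pics/c.png

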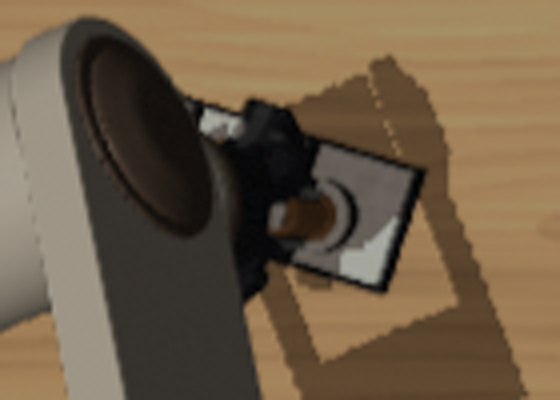

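The stamp (foot edge at crop (350,215)) hangs upright over the larger compartment. Lowering.

```bash
python3 -m pendant '{"rotation":[[0,0,0],[0,0,0],[0,0,0],[0,0,0],[0,0,0]],"travel":[[0.03,0.04,0.5],[0,0,0.6],[0,0,0.5],[0,0,0.25],[0,0,0.08]],"gripper":[0.1,0.1,0.1,0.1,0.1]}'
python3 -m pendant '{"rotation":[[0,0,0],[0,0,0]],"travel":[[0,0,0.04],[0,0,0]],"gripper":[0.1,0.1]}'
python3 -m pendant '{"rotation":[[0,0,0],[0,0,0]],"travel":[[0,0,0.03],[0,0,0]],"gripper":[0.1,0.1]}'
```

```text
clock: 15.7
position: [470.3, 285.9, 36.2]
eef_rot: [-3.14, 0.001, 1.281]
contact_force: [-0.5, 0.3, -1.2]
finger_gap: 0.289
grasp_force: 59.0
clock: 15.9
position: [470.7, 286.3, 36.6]
eef_rot: [3.141, -0.0, 1.282]
contact_force: [-0.3, 1.1, -0.7]
finger_gap: 0.286
grasp_force: 59.0
clock: 16.1
position: [470.6, 286.3, 35.8]
eef_rot: [3.141, -0.0, 1.282]
contact_force: [0.1, -0.6, -0.8]
finger_gap: 0.294
grasp_force: 59.0
```

```bash
python3 -m pendant '{"rotation":[[0,0,0],[0,0,0]],"travel":[[0,0,0.04],[0,0,0]],"gripper":[0.1,0.1]}'
python3 -m pendant '{"rotation":[[0,0,0],[0,0,0]],"travel":[[0,0,0.02],[0,0,0]],"gripper":[0.1,0.1]}'
```

```text
clock: 16.3
position: [470.7, 286.3, 35.7]
eef_rot: [3.141, -0.0, 1.282]
contact_force: [-5.6, -3.7, 14.3]
finger_gap: 0.287
grasp_force: 60.7
clock: 16.5
position: [470.8, 286.3, 35.7]
eef_rot: [3.141, -0.001, 1.282]
contact_force: [-8.0, -3.8, 21.8]
finger_gap: 0.286
grasp_force: 61.7
```

```bash
python3 -m pendant '{"rotation":[[0,0,0],[0,0,0],[0,0,0],[0,0,0],[0,0,0]],"travel":[[0,0,-0.06],[0,0,0],[0,0,0],[0,0,0],[0,0,0]],"gripper":[0.1,0.4,0.5,0.6,0.6]}'
python3 -m pendant '{"rotation":[[0,0,0],[0,0,0],[0,0,0],[0,0,0],[0,0,0]],"travel":[[0,0,-0.4],[0,0,-0.8],[0,0,-1],[0,0,-1],[0,0,-0.4]],"gripper":[0.6,0.6,0.6,0.6,0.6]}'
python3 -c "
from h import *
go(436,10,125,73.4)"
```

```text
clock: 17.0
position: [470.4, 286.2, 35.4]
eef_rot: [-3.141, 0.0, 1.282]
contact_force: [-1.0, -0.1, -0.4]
finger_gap: 0.601
grasp_force: 0.0
clock: 17.5
position: [471.3, 286.6, 128.5]
eef_rot: [3.139, -0.002, 1.282]
contact_force: [-0.4, 0.2, -0.0]
finger_gap: 0.599
grasp_force: 0.0
t 17.5 pos [471.3 286.6 128.5] yaw 73.4 rp [ 1.799e+02 -1.000e-01] units tool xyz [-11.01   1.8    0.14] rot z units 0.01 gap 0.6 F [-0.4  0.2 -0. ]
```

```bash
python3 -m pendant '{"rotation":[[0,0,0],[0,0,0],[0,0,0],[0,0,0],[0,0,0]],"travel":[[-0.7,0.15,0],[-0.9,0.15,0],[-0.9,0.15,0],[-0.9,0.15,0],[-0.9,0.15,0]],"gripper":[0.6,0.6,0.6,0.6,0.6]}' >/dev/null
python3 -m pendant '{"rotation":[[0,0,0],[0,0,0],[0,0,0],[0,0,0],[0,0,0]],"travel":[[-0.9,0.15,0],[-0.9,0.15,0],[-0.9,0.15,0],[-0.9,0.15,0],[-0.9,0.15,0]],"gripper":[0.6,0.6,0.6,0.6,0.6]}' >/dev/null
python3 -m pendant '{"rotation":[[0,0,0],[0,0,0],[0,0,0],[0,0,0],[0,0,0]],"travel":[[-0.9,0.15,0],[-0.6,0.1,0],[-0.31,0.05,0],[0,0,0],[0,0,0]],"gripper":[0.6,0.6,0.6,0.6,0.6]}' >/dev/null
python3 -c "
from h import *
go(436,10,46,73.4)
p,d=capture('top');a=cv2.resize(p[180:300,110:310],None,fx=4,fy=4,interpolation=2)
p,d=capture('scene');b=cv2.resize(p[90:220,330:530],None,fx=3,fy=3,interpolation=2)
cv2.imwrite('pics/d.png',b[:,:,::-1])"
```

```text
t 19.0 pos [437.8  19.4 125.2] yaw 73.4 rp [-180.    0.] units tool xyz [-0.38  0.04  3.17] rot z units 0.00 gap 0.6 F [ 0.4 -0.1  0. ]
```

View pics/d.png

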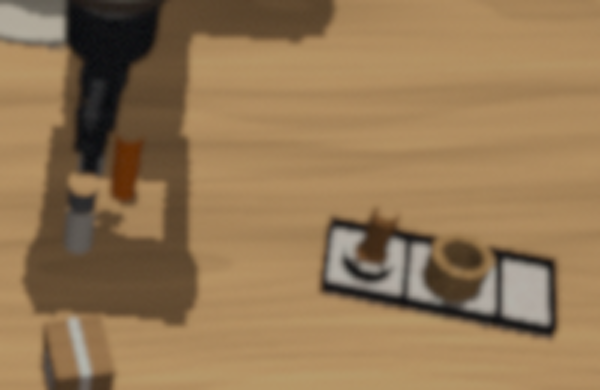

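The stamp (375,240) and tape (458,265) stand properly in their compartments. The glue stick is at (80,220) under the gripper and the orange one (127,165) is beside it. Correcting sideways, then going down.

```bash
python3 -m pendant '{"rotation":[[0,0,0],[0,0,0],[0,0,0],[0,0,0],[0,0,0]],"travel":[[-0.38,0.04,0],[0,0,0.7],[0,0,0.9],[0,0,0.9],[0,0,0.67]],"gripper":[0.6,0.6,0.6,0.6,0.6]}'
python3 -m pendant '{"rotation":[[0,0,0],[0,0,0],[0,0,0],[0,0,0],[0,0,0]],"travel":[[0,0,0],[0,0,0],[0,0,0],[0,0,0],[0,0,0]],"gripper":[0.5,0.4,0.3,0.1,0.1]}' 
python3 -m pendant '{"rotation":[[0,0,0],[0,0,0],[0,0,0]],"travel":[[0,0,0],[0,0,0],[0,0,0]],"gripper":[0.1,0.1,0.1]}'
python3 -m pendant '{"rotation":[[0,0,0],[0,0,0],[0,0,0],[0,0,0],[0,0,0]],"travel":[[0,0,-0.2],[0,0,-0.6],[0,0,-0.9],[0,0,-0.7],[0,0,0]],"gripper":[0.1,0.1,0.1,0.1,0.1]}' 
python3 -c "
from h import *
go(512,425,106,73.4)"
```

```text
clock: 19.6
position: [435.8, 9.6, 45.1]
eef_rot: [-3.141, 0.0, 1.282]
contact_force: [-0.7, 0.5, 0.8]
finger_gap: 0.597
grasp_force: 0.0
clock: 20.1
position: [436.9, 9.6, 47.4]
eef_rot: [3.14, -0.0, 1.282]
contact_force: [-1.0, 0.1, 7.8]
finger_gap: 0.298
grasp_force: 58.7
clock: 20.4
position: [436.9, 9.6, 47.4]
eef_rot: [3.14, -0.0, 1.282]
contact_force: [-0.7, -0.4, 8.1]
finger_gap: 0.303
grasp_force: 58.7
clock: 20.9
position: [437.4, 9.6, 108.9]
eef_rot: [3.138, -0.0, 1.282]
contact_force: [0.3, -1.2, -1.1]
finger_gap: 0.298
grasp_force: 58.9
t 20.9 pos [437.4   9.6 108.9] yaw 73.4 rp [179.8  -0. ] units tool xyz [16.78 -1.87  0.11] rot z units 0.01 gap 0.3 F [ 0.3 -1.2 -1.1]
```

Stamp top is at z 78 and on the path, so I'll carry the glue stick higher (TCP ≈149, underside ≈101).

```bash
python3 -m pendant '{"rotation":[[0,0,0],[0,0,0],[0,0,0],[0,0,0],[0,0,0]],"travel":[[0.4,-0.1,-0.4],[0.9,-0.1,-0.4],[0.9,-0.1,-0.4],[0.9,-0.1,-0.4],[0.9,-0.1,0]],"gripper":[0.1,0.1,0.1,0.1,0.1]}'|sed -n 2p
python3 -m pendant '{"rotation":[[0,0,0],[0,0,0],[0,0,0],[0,0,0],[0,0,0]],"travel":[[0.9,-0.1,0],[0.9,-0.1,0],[0.9,-0.1,0],[0.9,-0.1,0],[0.9,-0.1,0]],"gripper":[0.1,0.1,0.1,0.1,0.1]}'|sed -n 2p
python3 -m pendant '{"rotation":[[0,0,0],[0,0,0],[0,0,0],[0,0,0],[0,0,0]],"travel":[[0.9,-0.1,0],[0.9,-0.1,0],[0.9,-0.1,0],[0.9,-0.1,0],[0.9,-0.1,0]],"gripper":[0.1,0.1,0.1,0.1,0.1]}'|sed -n 2p
python3 -m pendant '{"rotation":[[0,0,0],[0,0,0],[0,0,0],[0,0,0],[0,0,0]],"travel":[[0.9,-0.1,0],[0.9,-0.1,0],[0.9,-0.1,0],[0.6,-0.1,0],[0.1,0,0]],"gripper":[0.1,0.1,0.1,0.1,0.1]}'|sed -n 2p
python3 -m pendant '{"rotation":[[0,0,0],[0,0,0]],"travel":[[0,0,0],[0,0,0]],"gripper":[0.1,0.1]}'
python3 -c "
from h import *
go(512,425,53,73.4)"
```

```text
position: [453.0, 110.8, 147.3]
position: [472.3, 222.2, 145.9]
position: [492.3, 333.6, 145.8]
position: [506.9, 417.9, 145.6]
clock: 23.1
position: [507.4, 415.7, 146.2]
eef_rot: [-3.141, 0.001, 1.281]
contact_force: [-0.7, -0.4, -1.2]
finger_gap: 0.298
grasp_force: 58.9
t 23.1 pos [507.4 415.7 146.2] yaw 73.4 rp [-180.    0.] units tool xyz [0.41 0.07 3.73] rot z units 0.00 gap 0.3 F [-0.7 -0.4 -1.2]
```

```bash
python3 -m pendant '{"rotation":[[0,0,0],[0,0,0],[0,0,0],[0,0,0],[0,0,0]],"travel":[[0.41,0.07,0],[0,0,0.7],[0,0,0.9],[0,0,0.9],[0,0,0.4]],"gripper":[0.1,0.1,0.1,0.1,0.1]}'|sed -n 2p
python3 -m pendant '{"rotation":[[0,0,0]],"travel":[[0,0,0]],"gripper":[0.1]}'
python3 -c "
from h import *
go(512,425,53,73.4)
p,d=capture('scene');b=cv2.resize(p[110:220,420:540],None,fx=5,fy=5,interpolation=2)
cv2.imwrite('pics/e.png',b[:,:,::-1])"
```

```text
position: [511.9, 425.2, 71.8]
clock: 23.7
position: [511.9, 425.3, 72.6]
eef_rot: [-3.14, 0.002, 1.281]
contact_force: [0.7, 0.3, -0.4]
finger_gap: 0.302
grasp_force: 58.9
t 23.7 pos [511.9 425.3  72.6] yaw 73.4 rp [-1.799e+02  1.000e-01] units tool xyz [-0.01  0.01  0.78] rot z units 0.00 gap 0.3 F [ 0.7  0.3 -0.4]
```

View pics/e.png

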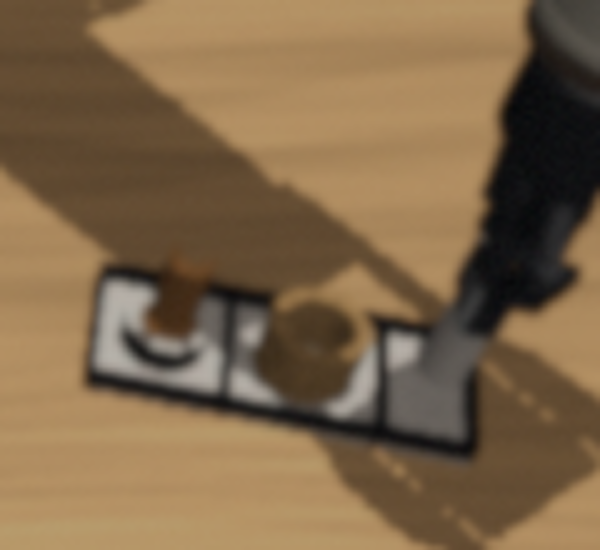

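The glue stick (about (445,370)) sits between the divider (380) and the end wall (472). Lowering to contact.

```bash
python3 -m pendant '{"rotation":[[0,0,0],[0,0,0],[0,0,0],[0,0,0],[0,0,0]],"travel":[[0,0,0.35],[0,0,0.25],[0,0,0.15],[0,0,0.04],[0,0,0]],"gripper":[0.1,0.1,0.1,0.1,0.1]}'
python3 -m pendant '{"rotation":[[0,0,0],[0,0,0]],"travel":[[0,0,0.05],[0,0,0]],"gripper":[0.1,0.1]}'
python3 -m pendant '{"rotation":[[0,0,0],[0,0,0]],"travel":[[0,0,0.04],[0,0,0]],"gripper":[0.1,0.1]}'
```

```text
clock: 24.25
position: [512.2, 425.6, 54.0]
eef_rot: [-3.142, 0.0, 1.282]
contact_force: [0.0, -0.6, -0.6]
finger_gap: 0.297
grasp_force: 58.9
clock: 24.45
position: [512.2, 425.6, 52.8]
eef_rot: [3.142, -0.0, 1.282]
contact_force: [0.7, -0.7, -0.5]
finger_gap: 0.305
grasp_force: 58.9
clock: 24.65
position: [512.2, 425.6, 51.7]
eef_rot: [-3.142, 0.0, 1.282]
contact_force: [-0.4, -0.1, -0.7]
finger_gap: 0.3
grasp_force: 58.9
```

```bash
python3 -m pendant '{"rotation":[[0,0,0],[0,0,0]],"travel":[[0,0,0.04],[0,0,0]],"gripper":[0.1,0.1]}'|egrep 'posi|cont'
```

```text
position: [512.3, 425.7, 51.4]
contact_force: [-2.1, -1.2, 6.0]
```

Contact at the expected height. Releasing, rising and heading for the stapler.

```bash
python3 -m pendant '{"rotation":[[0,0,0],[0,0,0],[0,0,0],[0,0,0],[0,0,0]],"travel":[[0,0,-0.02],[0,0,0],[0,0,0],[0,0,0],[0,0,0]],"gripper":[0.1,0.4,0.5,0.6,0.6]}'|egrep 'posi|cont|gap'
python3 -m pendant '{"rotation":[[0,0,0],[0,0,0],[0,0,0],[0,0,0],[0,0,0]],"travel":[[0,0,-0.4],[0,0,-0.8],[0,0,-0.9],[0,0,-1],[0,0,-0.5]],"gripper":[0.6,0.6,0.6,0.6,0.6]}'|egrep posi
python3 -m pendant '{"rotation":[[0,0,0],[0,0,0],[0,0,0],[0,0,0],[0,0,0]],"travel":[[-0.6,0.3,0],[-0.9,0.45,0],[-0.9,0.45,0],[-0.9,0.45,0],[-0.9,0.45,0]],"gripper":[0.7,0.7,0.7,0.7,0.7]}'|egrep posi
python3 -m pendant '{"rotation":[[0,0,0],[0,0,0],[0,0,0],[0,0,0],[0,0,0]],"travel":[[-0.9,0.45,0],[-0.9,0.45,0],[-0.9,0.45,0],[-0.9,0.45,0],[-0.9,0.45,0]],"gripper":[0.7,0.7,0.7,0.7,0.7]}'|egrep posi
python3 -m pendant '{"rotation":[[0,0,0],[0,0,0],[0,0,0],[0,0,0],[0,0,0]],"travel":[[-0.9,0.45,0],[-0.9,0.45,0],[-0.9,0.45,0],[-0.9,0.45,0],[-0.9,0.45,0]],"gripper":[0.7,0.7,0.7,0.7,0.7]}'|egrep posi
python3 -m pendant '{"rotation":[[0,0,0],[0,0,0],[0,0,0],[0,0,0],[0,0,0]],"travel":[[-0.9,0.45,0],[-0.9,0.45,0],[-0.9,0.45,0],[-0.9,0.45,0],[-0.9,0.45,0]],"gripper":[0.7,0.7,0.7,0.7,0.7]}'|egrep posi
python3 -m pendant '{"rotation":[[0,0,0],[0,0,0],[0,0,0]],"travel":[[-0.9,0.45,0],[-0.5,0.25,0],[0,0,0]],"gripper":[0.7,0.7,0.7]}'|egrep posi
python3 -m pendant '{"rotation":[[0,0,1],[0,0,1],[0,0,1],[0,0,1],[0,0,1]],"travel":[[0,0,0],[0,0,0],[0,0,0],[0,0,0],[0,0,0]],"gripper":[0.7,0.7,0.7,0.7,0.7]}'|egrep posi
python3 -m pendant '{"rotation":[[0,0,1],[0,0,1],[0,0,1],[0,0,1],[0,0,1]],"travel":[[0,0,0],[0,0,0],[0,0,0],[0,0,0],[0,0,0]],"gripper":[0.7,0.7,0.7,0.7,0.7]}'|egrep posi
python3 -m pendant '{"rotation":[[0,0,1],[0,0,1],[0,0,1],[0,0,1],[0,0,1]],"travel":[[0,0,0],[0,0,0],[0,0,0],[0,0,0],[0,0,0]],"gripper":[0.7,0.7,0.7,0.7,0.7]}'|egrep posi
python3 -m pendant '{"rotation":[[0,0,1],[0,0,1],[0,0,1],[0,0,1],[0,0,1]],"travel":[[0,0,0],[0,0,0],[0,0,0],[0,0,0],[0,0,0]],"gripper":[0.7,0.7,0.7,0.7,0.7]}'|egrep posi
python3 -m pendant '{"rotation":[[0,0,0],[0,0,0]],"travel":[[0,0,0],[0,0,0]],"gripper":[0.7,0.7]}'
python3 -c "
from h import *
go(608.5,-134,80,-26.6)
p,d=capture('scene');b=cv2.resize(p[110:260,250:530],None,fx=2.8,fy=2.8,interpolation=2)
cv2.imwrite('pics/f.png',b[:,:,::-1])"
```

```text
position: [512.2, 425.6, 51.2]
contact_force: [-0.5, 0.6, -0.0]
finger_gap: 0.6
position: [512.8, 426.0, 144.3]
position: [532.3, 308.1, 140.3]
position: [554.0, 184.3, 140.3]
position: [575.7, 60.6, 140.4]
position: [597.4, -63.2, 140.3]
position: [604.5, -101.8, 140.5]
position: [604.5, -99.1, 141.0]
position: [604.5, -99.1, 140.9]
position: [604.5, -99.1, 141.0]
position: [604.5, -99.1, 141.0]
clock: 30.35
position: [604.7, -99.5, 141.1]
eef_rot: [3.142, 0.0, -0.46]
contact_force: [-0.7, -0.2, 0.1]
finger_gap: 0.7
grasp_force: 0.0
t 30.35 pos [604.7 -99.5 141.1] yaw -26.4 rp [180.   0.] units tool xyz [0.75 1.17 2.45] rot z units 0.04 gap 0.7 F [-0.7 -0.2  0.1]
```

View pics/f.png

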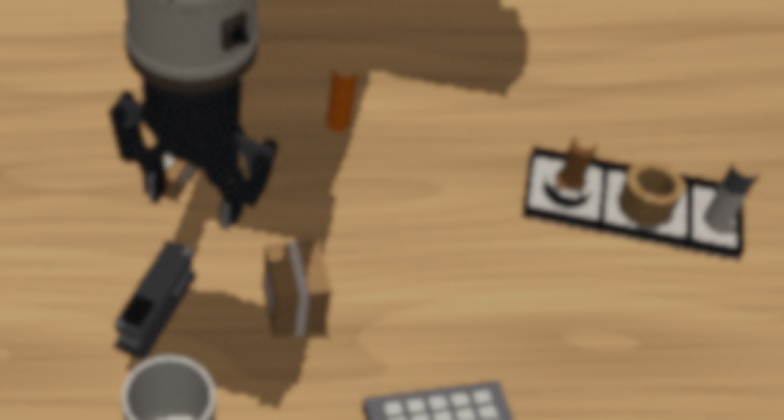

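Glue stick, tape and stamp all stand in the tray. The stapler is at (157,297). Moving over it, then down.

```bash
python3 -m pendant '{"rotation":[[0,0,0],[0,0,0],[0,0,0],[0,0,0],[0,0,0]],"travel":[[0.35,0.55,0],[0.4,0.62,0],[0,0,0.8],[0,0,0.8],[0,0,0]],"gripper":[0.7,0.7,0.7,0.7,0.7]}'|egrep posi
python3 -m pendant '{"rotation":[[0,0,0],[0,0,0]],"travel":[[0,0,0],[0,0,0]],"gripper":[0.7,0.7]}'|egrep posi
python3 -c "
from h import *
go(608.5,-134,17,-26.6)"
```

```text
position: [607.4, -135.8, 98.6]
position: [609.1, -135.3, 102.5]
t 31.1 pos [ 609.1 -135.3  102.5] yaw -26.6 rp [ 1.8e+02 -1.0e-01] units tool xyz [-0.05 -0.04  3.42] rot z units 0.01 gap 0.7 F [0.2 0.3 0.3]
```

```bash
python3 -m pendant '{"rotation":[[0,0,0],[0,0,0],[0,0,0],[0,0,0],[0,0,0]],"travel":[[-0.05,-0.04,0.7],[0,0,0.9],[0,0,0.9],[0,0,0.65],[0,0,0.25]],"gripper":[0.7,0.7,0.7,0.7,0.7]}'|egrep 'posi|cont'
python3 -m pendant '{"rotation":[[0,0,0],[0,0,0],[0,0,0],[0,0,0],[0,0,0]],"travel":[[0,0,0],[0,0,0],[0,0,0],[0,0,0],[0,0,0]],"gripper":[0.5,0.4,0.3,0.15,0.15]}' 
python3 -m pendant '{"rotation":[[0,0,0],[0,0,0],[0,0,0]],"travel":[[0,0,0],[0,0,0],[0,0,0]],"gripper":[0.15,0.15,0.15]}'
python3 -m pendant '{"rotation":[[0,0,0],[0,0,0],[0,0,0],[0,0,0],[0,0,0]],"travel":[[0,0,-0.2],[0,0,-0.6],[0,0,-0.9],[0,0,-0.7],[0,0,0]],"gripper":[0.15,0.15,0.15,0.15,0.15]}' 
python3 -c "
from h import *
go(569.4,-340.3,75,13.3)"
```

```text
position: [607.8, -133.3, 15.7]
contact_force: [1.1, 0.3, 1.0]
clock: 32.1
position: [608.7, -133.6, 17.9]
eef_rot: [-3.141, -0.002, -0.464]
contact_force: [-0.3, -2.0, 7.0]
finger_gap: 0.341
grasp_force: 60.3
clock: 32.4
position: [608.7, -133.6, 17.9]
eef_rot: [-3.141, -0.002, -0.464]
contact_force: [-0.7, -0.7, 6.1]
finger_gap: 0.339
grasp_force: 60.3
clock: 32.9
position: [609.3, -133.6, 80.1]
eef_rot: [-3.141, -0.005, -0.464]
contact_force: [0.9, -0.4, -2.0]
finger_gap: 0.341
grasp_force: 59.4
t 32.9 pos [ 609.3 -133.6   80.1] yaw -26.6 rp [-180.    -0.3] units tool xyz [2.27 8.11 0.2 ] rot z units -7.97 gap 0.34 F [ 0.9 -0.4 -2. ]
```

Held. Moving across first (10 rows), then turning –8 units.

```bash
python3 -m pendant '{"rotation":[[0,0,0],[0,0,0],[0,0,0],[0,0,0],[0,0,0]],"travel":[[0.14,0.5,0],[0.24,0.85,0],[0.24,0.85,0],[0.24,0.85,0],[0.24,0.85,0]],"gripper":[0.15,0.15,0.15,0.15,0.15]}'|egrep posi
python3 -m pendant '{"rotation":[[0,0,0],[0,0,0],[0,0,0],[0,0,0],[0,0,0]],"travel":[[0.24,0.85,0],[0.24,0.85,0],[0.24,0.85,0],[0.24,0.85,0],[0.2,0.75,0]],"gripper":[0.15,0.15,0.15,0.15,0.15]}'|egrep posi
python3 -m pendant '{"rotation":[[0,0,-0.5],[0,0,-1],[0,0,-1],[0,0,-1],[0,0,-1]],"travel":[[0,0,0],[0,0,0],[0,0,0],[0,0,0],[0,0,0]],"gripper":[0.15,0.15,0.15,0.15,0.15]}'|egrep posi
python3 -m pendant '{"rotation":[[0,0,-1],[0,0,-1],[0,0,-1],[0,0,-0.5],[0,0,0]],"travel":[[0,0,0],[0,0,0],[0,0,0],[0,0,0],[0,0,0]],"gripper":[0.15,0.15,0.15,0.15,0.15]}'|egrep posi
python3 -c "
from h import *
go(569.4,-340.3,75,13.3)"
```

```text
position: [588.1, -234.0, 75.4]
position: [567.5, -340.0, 75.4]
position: [568.0, -339.0, 75.7]
position: [568.1, -338.9, 75.7]
t 34.9 pos [ 568.1 -338.9   75.7] yaw 13.5 rp [-180.    0.] units tool xyz [0.04 0.07 0.03] rot z units 0.03 gap 0.34 F [-0.5 -0.1 -1.1]
```

```bash
python3 -m pendant '{"rotation":[[0,0,0],[0,0,0],[0,0,0],[0,0,0],[0,0,0]],"travel":[[0.04,0.07,0.4],[0,0,0.5],[0,0,0.4],[0,0,0],[0,0,0]],"gripper":[0.15,0.15,0.15,0.15,0.15]}'|egrep posi
python3 -c "
from h import *
go(569.4,-340.3,23,13.3)
p,d=capture('top');a=cv2.resize(p[150:270,370:490],None,fx=3,fy=3,interpolation=2)
p,d=capture('scene');b=cv2.resize(p[140:260,180:300],None,fx=3,fy=3,interpolation=2)
cv2.imwrite('pics/g.png',np.hstack([a,b])[:,:,::-1])"
```

```text
position: [569.7, -339.9, 43.4]
t 35.4 pos [ 569.7 -339.9   43.4] yaw 13.4 rp [-180.    0.] units tool xyz [-0.02  0.01  0.81] rot z units 0.03 gap 0.34 F [-0.2 -0.6 -0.6]
```

View pics/g.png

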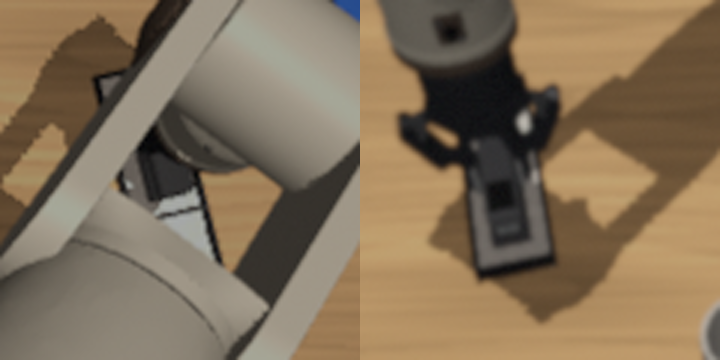

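The stapler (right panel, (505,195)) lies along the long compartment and is centred across it, with its front end clear of the end wall (500–550,265). Lowering; contact is expected at TCP ≈21.9.

```bash
python3 -m pendant '{"rotation":[[0,0,0],[0,0,0],[0,0,0],[0,0,0],[0,0,0]],"travel":[[0,0,0.3],[0,0,0.3],[0,0,0.15],[0,0,0.05],[0,0,0]],"gripper":[0.15,0.15,0.15,0.15,0.15]}'|egrep 'posi|cont'
python3 -m pendant '{"rotation":[[0,0,0],[0,0,0]],"travel":[[0,0,0.05],[0,0,0]],"gripper":[0.15,0.15]}'|egrep 'posi|cont'
python3 -m pendant '{"rotation":[[0,0,0],[0,0,0]],"travel":[[0,0,0.03],[0,0,0]],"gripper":[0.15,0.15]}'|egrep 'posi|cont'
```

```text
position: [569.8, -339.9, 23.6]
contact_force: [-0.3, 0.5, -1.1]
position: [569.9, -340.0, 22.6]
contact_force: [0.6, 0.6, -1.8]
position: [570.0, -340.0, 22.0]
contact_force: [0.6, -1.5, -1.3]
```

```bash
python3 -m pendant '{"rotation":[[0,0,0],[0,0,0]],"travel":[[0,0,0.04],[0,0,0]],"gripper":[0.15,0.15]}'|egrep 'posi|cont'
python3 -m pendant '{"rotation":[[0,0,0],[0,0,0],[0,0,0],[0,0,0],[0,0,0]],"travel":[[0,0,-0.02],[0,0,0],[0,0,0],[0,0,0],[0,0,0]],"gripper":[0.15,0.45,0.5,0.6,0.6]}'|egrep 'posi|cont|gap'
python3 -m pendant '{"rotation":[[0,0,0],[0,0,0],[0,0,0],[0,0,0],[0,0,0]],"travel":[[0,0,-0.4],[0,0,-0.8],[0,0,-0.9],[0,0,-1],[0,0,-0.5]],"gripper":[0.6,0.6,0.6,0.7,0.7]}'|egrep 'posi|cont'
python3 -c "
from h import *
go(437,-116.5,110,-27)"
```

```text
position: [570.0, -340.1, 21.9]
contact_force: [-4.8, 2.6, 9.9]
position: [569.9, -340.0, 21.2]
contact_force: [-0.2, 0.3, -0.3]
finger_gap: 0.599
position: [570.5, -340.4, 114.3]
contact_force: [0.4, -0.4, 0.3]
t 37.6 pos [ 570.5 -340.4  114.3] yaw 13.4 rp [ 1.799e+02 -1.000e-01] units tool xyz [-3.11 -9.95  0.17] rot z units 8.09 gap 0.69 F [ 0.4 -0.4  0.3]
```

```bash
python3 -m pendant '{"rotation":[[0,0,0],[0,0,0],[0,0,0],[0,0,0],[0,0,0]],"travel":[[-0.2,-0.6,0],[-0.28,-0.9,0],[-0.28,-0.9,0],[-0.28,-0.9,0],[-0.28,-0.9,0]],"gripper":[0.7,0.7,0.7,0.7,0.7]}'|egrep posi
python3 -m pendant '{"rotation":[[0,0,0],[0,0,0],[0,0,0],[0,0,0],[0,0,0]],"travel":[[-0.28,-0.9,0],[-0.28,-0.9,0],[-0.28,-0.9,0],[-0.28,-0.9,0],[-0.28,-0.9,0]],"gripper":[0.7,0.7,0.7,0.7,0.7]}'|egrep posi
python3 -m pendant '{"rotation":[[0,0,0],[0,0,0],[0,0,1],[0,0,1],[0,0,1]],"travel":[[-0.28,-0.9,0],[-0.1,-0.35,0],[0,0,0],[0,0,0],[0,0,0]],"gripper":[0.7,0.7,0.7,0.7,0.7]}'|egrep posi
python3 -m pendant '{"rotation":[[0,0,1],[0,0,1],[0,0,1],[0,0,1],[0,0,1]],"travel":[[0,0,0],[0,0,0],[0,0,0],[0,0,0],[0,0,0]],"gripper":[0.7,0.7,0.7,0.7,0.7]}'|egrep posi
python3 -m pendant '{"rotation":[[0,0,0.08],[0,0,0]],"travel":[[0,0,0],[0,0,0]],"gripper":[0.7,0.7]}'|egrep posi
python3 -c "
from h import *
go(437.5,-117,10,-27)
p,d=capture('scene');b=cv2.resize(p[110:250,180:400],None,fx=3,fy=3,interpolation=2)
cv2.imwrite('pics/i.png',b[:,:,::-1])"
```

```text
position: [512.8, -244.7, 111.3]
position: [452.6, -143.4, 111.4]
position: [437.0, -116.3, 111.5]
position: [437.0, -116.4, 111.4]
position: [436.8, -116.3, 111.3]
t 39.8 pos [ 436.8 -116.3  111.3] yaw -26.8 rp [180.  -0.] units tool xyz [0.04 0.01 4.05] rot z units 0.03 gap 0.7 F [ 0.3 -0.7  0.5]
```

View pics/i.png

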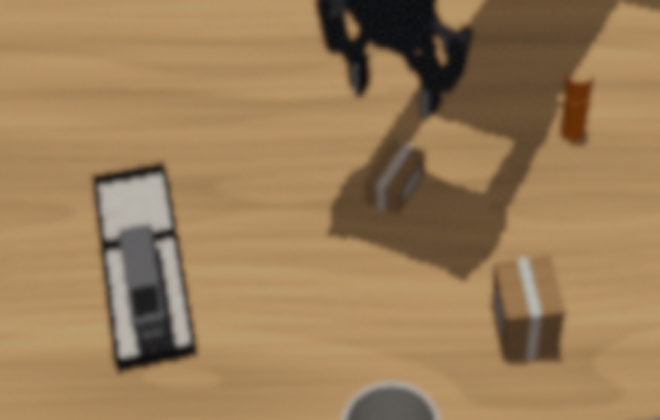

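The stapler (143,285) sits in the long compartment; its rear end seems to overlap the divider only because of its height, and I'll check that by depth. The small carton (398,180) is under the gripper. Going down.

```bash
python3 -m pendant '{"rotation":[[0,0,0],[0,0,0],[0,0,0],[0,0,0],[0,0,0]],"travel":[[0.04,0.01,0.8],[0,0,1],[0,0,1],[0,0,0.9],[0,0,0.35]],"gripper":[0.7,0.7,0.7,0.7,0.7]}'|egrep 'posi|cont'
python3 -m pendant '{"rotation":[[0,0,0],[0,0,0],[0,0,0],[0,0,0],[0,0,0]],"travel":[[0,0,0],[0,0,0],[0,0,0],[0,0,0],[0,0,0]],"gripper":[0.6,0.5,0.3,0.2,0.2]}' 
python3 -m pendant '{"rotation":[[0,0,0],[0,0,0],[0,0,0]],"travel":[[0,0,0],[0,0,0],[0,0,0]],"gripper":[0.2,0.2,0.2]}'
python3 - <<'E'
from h import *
for n,b in(("top",(150,265,390,460)),("scene",(155,240,200,260))):
    p,d=capture(n);T=depthpts(n,d,b);T=T[(T[:,2]>40)&(T[:,2]<60)];print(n,len(T),*rect(T),T[:,2].mean().round(1))
E
```

```text
position: [436.6, -116.4, 8.3]
contact_force: [0.3, -0.4, 0.4]
clock: 40.85
position: [438.2, -117.0, 11.4]
eef_rot: [3.142, -0.002, -0.47]
contact_force: [-1.5, 0.2, 6.5]
finger_gap: 0.409
grasp_force: 60.9
clock: 41.15
position: [438.2, -117.1, 11.5]
eef_rot: [3.142, -0.002, -0.47]
contact_force: [-1.5, 0.2, 7.3]
finger_gap: 0.407
grasp_force: 60.9
top 492 [ 569.6 -336.6] [107.5  30. ] 13.5 48.2
scene 390 [ 572.4 -339.4] [109.7  29.8] 13.3 48.3
```

The depth check puts the stapler at (571,-338) with yaw 13.4°, level and in place. Lifting the carton.

```bash
python3 -m pendant '{"rotation":[[0,0,0],[0,0,0],[0,0,0],[0,0,0],[0,0,0]],"travel":[[0,0,-0.2],[0,0,-0.6],[0,0,-0.9],[0,0,-0.7],[0,0,0]],"gripper":[0.2,0.2,0.2,0.2,0.2]}' 
python3 -c "
from h import *
go(463.3,-365.4,75,13.3)"
```

```text
clock: 41.75
position: [438.7, -117.2, 72.9]
eef_rot: [-3.142, -0.004, -0.47]
contact_force: [0.5, 0.2, -1.7]
finger_gap: 0.41
grasp_force: 59.9
t 41.75 pos [ 438.7 -117.2   72.9] yaw -27.0 rp [-180.    -0.3] units tool xyz [ 5.38  8.4  -0.09] rot z units -8.05 gap 0.41 F [ 0.5  0.2 -1.7]
```

```bash
python3 -m pendant '{"rotation":[[0,0,0],[0,0,0],[0,0,0],[0,0,0],[0,0,0]],"travel":[[0.32,0.5,0],[0.54,0.84,0],[0.54,0.84,0],[0.54,0.84,0],[0.54,0.84,0]],"gripper":[0.2,0.2,0.2,0.2,0.2]}'|egrep posi
python3 -m pendant '{"rotation":[[0,0,0],[0,0,0],[0,0,0],[0,0,0],[0,0,0]],"travel":[[0.54,0.84,0],[0.54,0.84,0],[0.54,0.84,0],[0.54,0.84,0],[0.54,0.84,0]],"gripper":[0.2,0.2,0.2,0.2,0.2]}'|egrep posi
python3 -m pendant '{"rotation":[[0,0,0],[0,0,-1],[0,0,-1],[0,0,-1],[0,0,-1]],"travel":[[0.25,0.4,0],[0,0,0],[0,0,0],[0,0,0],[0,0,0]],"gripper":[0.2,0.2,0.2,0.2,0.2]}'|egrep posi
python3 -m pendant '{"rotation":[[0,0,-1],[0,0,-1],[0,0,-1],[0,0,-1],[0,0,0]],"travel":[[0,0,0],[0,0,0],[0,0,0],[0,0,0],[0,0,0]],"gripper":[0.2,0.2,0.2,0.2,0.2]}'|egrep posi
python3 -c "
from h import *
go(463.3,-365.4,36,13.3)"
```

```text
position: [448.5, -232.4, 69.2]
position: [460.9, -356.7, 69.0]
position: [462.1, -366.7, 69.3]
position: [462.2, -366.6, 69.4]
t 43.75 pos [ 462.2 -366.6   69.4] yaw 13.1 rp [-180.    0.] units tool xyz [ 0.05 -0.04  1.34] rot z units -0.03 gap 0.41 F [-0.1  0.7 -0.8]
```

```bash
python3 -m pendant '{"rotation":[[0,0,0],[0,0,0],[0,0,0],[0,0,0],[0,0,0]],"travel":[[0.05,-0.04,0.4],[0,0,0.5],[0,0,0.4],[0,0,0],[0,0,0]],"gripper":[0.2,0.2,0.2,0.2,0.2]}'|egrep posi
python3 -c "
from h import *
go(463.3,-365.4,16.5,13.3)
p,d=capture('scene');b=cv2.resize(p[140:250,180:290],None,fx=5,fy=5,interpolation=2)
cv2.imwrite('pics/j.png',b[:,:,::-1])"
```

```text
position: [463.5, -365.4, 37.2]
t 44.25 pos [ 463.5 -365.4   37.2] yaw 13.0 rp [-180.    0.] units tool xyz [-0.01 -0.    0.83] rot z units -0.06 gap 0.41 F [ 0.6 -0.3 -1.1]
```

View pics/j.png

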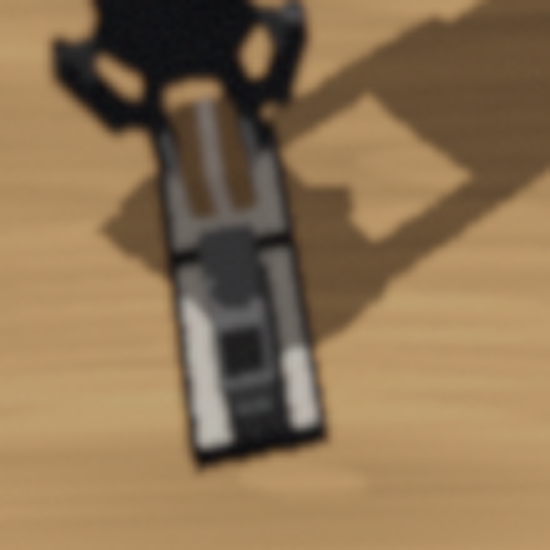

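The carton (210,155) is aligned and centred across the short compartment, clear of the stapler. Lowering; contact is expected at TCP ≈15.5.

```bash
python3 -m pendant '{"rotation":[[0,0,0],[0,0,0],[0,0,0],[0,0,0],[0,0,0]],"travel":[[0,0,0.3],[0,0,0.3],[0,0,0.15],[0,0,0.05],[0,0,0]],"gripper":[0.2,0.2,0.2,0.2,0.2]}'|egrep 'posi|cont'
python3 -m pendant '{"rotation":[[0,0,0],[0,0,0]],"travel":[[0,0,0.04],[0,0,0]],"gripper":[0.2,0.2]}'|egrep 'posi|cont'
python3 -m pendant '{"rotation":[[0,0,0],[0,0,0]],"travel":[[0,0,0.04],[0,0,0]],"gripper":[0.2,0.2]}'|egrep 'posi|cont'
```

```text
position: [463.5, -365.5, 17.4]
contact_force: [-0.7, 0.2, -0.5]
position: [463.6, -365.6, 16.7]
contact_force: [-0.2, 0.7, -1.3]
position: [463.6, -365.5, 15.6]
contact_force: [0.1, -0.0, -1.2]
```

```bash
python3 -m pendant '{"rotation":[[0,0,0],[0,0,0]],"travel":[[0,0,0.03],[0,0,0]],"gripper":[0.2,0.2]}'|egrep 'posi|cont'
```

```text
position: [463.5, -365.6, 15.5]
contact_force: [-4.4, 2.5, 9.5]
```

```bash
python3 -m pendant '{"rotation":[[0,0,0],[0,0,0],[0,0,0],[0,0,0],[0,0,0]],"travel":[[0,0,-0.02],[0,0,0],[0,0,0],[0,0,0],[0,0,0]],"gripper":[0.2,0.45,0.5,0.55,0.55]}'|egrep 'posi|cont|gap'
python3 -m pendant '{"rotation":[[0,0,0],[0,0,0],[0,0,0],[0,0,0],[0,0,0]],"travel":[[0,0,-0.4],[0,0,-0.8],[0,0,-0.9],[0,0,-1],[0,0,-1]],"gripper":[0.55,0.55,0.6,0.7,0.7]}'|egrep 'posi|cont'
python3 -m pendant '{"rotation":[[0,0,0],[0,0,0],[0,0,0],[0,0,0],[0,0,0]],"travel":[[-0.8,0,-0.5],[-0.8,0,-0.5],[-0.8,0,-0.5],[-0.6,0,0],[0,0,0]],"gripper":[0.7,0.7,0.7,0.7,0.7]}'|egrep 'posi|cont'
python3 - <<'E'
from h import *
p,d=capture('scene');b=cv2.resize(p[90:290,170:540],None,fx=2.1,fy=2.1,interpolation=2)
cv2.imwrite('pics/k.png',b[:,:,::-1])
T=depthpts("scene",d,(155,200,205,250));T=T[(T[:,2]>31)&(T[:,2]<41)];print(len(T),*rect(T),T.mean(0))
E
```

```text
position: [463.5, -365.5, 15.3]
contact_force: [-0.8, 0.9, 0.3]
finger_gap: 0.55
position: [463.5, -365.4, 119.6]
contact_force: [-0.5, 0.3, -0.4]
position: [389.2, -382.9, 155.7]
contact_force: [-0.2, -1.0, -0.2]
221 [ 491.5 -359.1] [119.4  35.7] 13.0 [ 466.23288493 -364.4788035    35.28437406]
```

View pics/k.png

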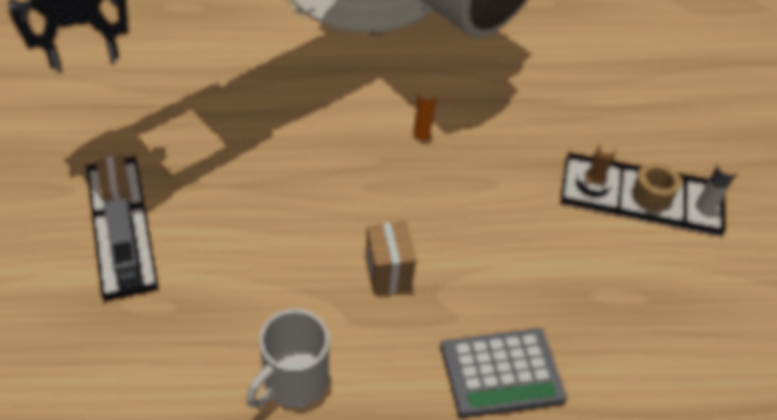

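All five items are in place: carton (110,180) and stapler (122,245) in the filing tray; stamp (598,170), tape (657,190) and glue stick (713,193) in the mail tray. Tall carton, mug, calculator and orange stick are untouched, and the gripper is clear.

```bash
python3 -c "
from station import *
print(close_job())"
```

```text
the job is handed in; nothing more can be done
None
```

Both desk kits are made up and the job is handed in: tape, stamp and glue stick are in the three-compartment tray, stapler and small carton in the two-compartment tray, and everything else was left where it was.

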